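Clear the light panel and present the glass ball over it

TASK

First clear the light panel: put the glass stopper in the square wooden crate, lowering it in rather than dropping it, and put the steel collar in the round steel pan. Then lift the tray with the loose glass ball, without the ball ever leaving its shallow pocket, and carry it over the panel. Finish while holding the tray still and level, with its pocket above the middle of the panel and about 10 cm above it; do not put it down, and leave the other things on the bench where they are.

Things in the scene. Friction and masses are not known exactly. Their poses are not given: they have to be found in the camera images.
- panel_mid (a point): Middle of the top face of the light panel, a fixed flat square slab 200 x 200 mm and 20 mm thick with a white face in an aluminium frame, lying on the bench; x and y run along its sides, z up.
- crate_in (a point): Middle of the inner floor of the square slatted wooden crate, fixed on the bench: 140 x 140 mm outside, 55 mm high, walls 6 mm; x and y run along its sides, z up.
- pan_in (a point): Middle of the inner floor of the round steel pan, fixed on the bench: 136 mm outside diameter at the rim, 55 mm high, wall 4 mm, open at the top; two small side handles stick out along its y to about 100 mm from its middle.
- stopper_mid (a point): Centre of the loose amber glass stopper standing head-down on the panel, 46 mm tall, 45 g: a disc 40 mm across and about 8 mm high at the bottom, narrowing to a tapered plug that is 24 mm across 5 mm below this centre and 20 mm across at the top, 23 mm above it. z points to the plug's end (up).
- collar_mid (a point): Centre of the loose steel collar, a plain ring standing on the panel with its bore upright: 38 mm outside diameter, 22 mm bore, 30 mm tall, 150 g.
- tray_grip (a point): Grip point of the loose tray (about 300 g), at the centre of the tray and 80 mm above its underside, 20 mm below the top of the upright grip plate. The tray is a wooden board 200 x 110 x 8 mm (long side along x); the grip plate rises from its middle to 100 mm above the underside, 14 mm thick along x, 50 mm wide along y. z is up when level; the pocket is at +x.
- pocket (a point): Middle of the floor of the tray's round pocket, 65 mm along the tray's +x from its centre, 4 mm above its underside; the pocket is 46 mm across and 4 mm deep, with a clear window for its floor. Same axes as the tray.
- ball_center (a point): Centre of the loose amber glass ball, 34 mm across, about 50 g, that lies in the pocket and can roll about 12 mm each way in it.
- tray: The tray itself; origin at the centre of its underside, axes as for its grip point.
- panel: The light panel itself; origin at the centre of its underside.
- stopper: The stopper; origin at the middle of its head's face, 23 mm below its centre.
- collar: The collar; origin at the centre of its underside.
- wrench: Bystander, to be left where it is: steel wrench 190 mm long lying flat.
- frit_jar: Bystander, to be left where it is: glass jar with a steel lid, 64 mm across, 90 mm tall.
- tin: Bystander, to be left where it is: plain steel can, 72 mm across, 100 mm tall.
- marver: Bystander, to be left where it is: dark steel block 80 x 50 x 25 mm.
- block: Bystander, to be left where it is: dark wooden block 100 x 65 x 40 mm.
- cork_disc: Bystander, to be left where it is: cork disc 44 mm across, 18 mm thick.
- beaker: Bystander, to be left where it is: empty green glass cup, 80 mm across, 90 mm tall.

How it is judged:
By the outcome, as a careful person would: the job done as asked, in the order asked, and still so for the second after the job is handed in, while the arm keeps its last pose, push and grip.
It also fails if it takes over 72 s, if anything falls off the work surface, if the arm or the gripper's body presses on something with over 40 N, if the wrist force passes 120 N, or if a joint passes its speed limit or range.

ROBOT

A 6-joint arm with a two-finger parallel gripper is mounted at the origin on the work surface. World frame = base frame: x ahead of the robot, y to its left, z up, the work surface at z = 0. Lengths are in m, angles in rad, forces in N, time in s.
With the tool pointing down it reaches from about 0.275 to 0.875 m from the base axis. Payload 12.5 kg.
Tool frame: the origin (TCP) lies at the very end of the fingers, on their centre line; the grasp point (between the pads) lies 19 mm behind it; z points along the fingers, x is the direction in which the jaws open and shut, and the axes are right-handed (so a half turn about z gives the same grasp; the last joint's range is limited). The gripper opens to 85 mm and grips with 20 to 120 N. Pads are 22 mm wide; open, the fingers measure 114 mm over their backs; the gripper's body (76 mm by 85 mm) begins 54 mm behind the grasp point. The pads swing forward as they close: fully open they stand 13 mm farther back than shut.
Start: joints at [1.209, 0.351, 1.652, -0, 1.139, -0.085], TCP at [0.15, 0.529, 0.231] pointing down, gripper open.
Joint ranges: [-2.75, 2.75], [-0.79, 2.1], [0.01, 2.65], [-1.57, 4.71], [0.07, 3.14], [-2.87, 2.87]. Speed limits (rad/s): [2.22, 2.22, 2.79, 3.14, 3.14, 3.14].

INTERFACE

Orientations are given as a unit quaternion [w, x, y, z].
In Python, from cell import state, grab_frame, sign_off gives the robot as it stands.
- The arm moves only by the tool carry_out, never from a script. Its arguments are lists of equal length, an entry for each row: "translation": the shift along the tool's x, y, z in cm, a list of three; "turn": the turn, a rotation vector about the tool's x, y, z in degrees, a list of three. A call has 1 to 8 rows; each row shifts and turns the commanded pose from where the row before left it, along the tool's axes as they then stand; what a row does not reach is not made up. A row lasts 1/10 s, in which the tool goes at most 50 mm and 8.59 degrees, less where a joint would pass 70% of its speed; a pose out of reach is approached as far as the arm can. A call is refused whole if a number of a shift passes 5 or a number of a turn 8.59, either way. A call with a gripper value outside its range is refused whole. "fingers" is the finger opening in cm, from 0 to 8.54, set as the call begins (left out, the last holds). The fingers move at their own pace and stop on an object; "newtons" is the grip in N (left out, the last holds). Time passes only in rows, so rows that do not move let the fingers close. It gives the time, the measured TCP pose, the force and the opening at its end, in the units of the state.
- state(): the state, without advancing time (a new reading comes with each control period).
- grab_frame(name): name is "scene" or "top" or "wrist"; returns a dict with "img" (400x640x3 uint8, blue, green, red), "K" (3x3 intrinsics, pixels), "R" (3x3) and "t" (3): a world point X has camera coordinates R X + t. Camera axes: x right, y down, z forward; pixel columns grow to the right and rows downward; lengths in m; the calibration is good to about 2 mm. A picture is of the moment at which its call begins. There is no depth.
- sign_off(): hands the job in, once; it reports no verdict.
The state is a dict: "time_s": time; "joint_positions": joint angles; "dq": joint speeds; "tau": joint torques, N m; "ee_pos": TCP position; "eef_rot": TCP orientation; "ft_force": force on the tool from outside, world axes, zero at the start; "wrist_torque": the same for the moment, N m; "gripper_width": finger opening in m.
Only numpy, scipy, OpenCV 4.12 (cv2) and the standard library are available. Lean on these libraries where they do the work, as an engineer would, in place of code of your own. Each camera call takes 0.05 s, during which the arm holds its last target.

## Working session

There is one attempt and no reset: what is moved stays moved. The work goes in short steps, Python scripts to look and compute and a tool call to move; the robot and the scene stay as the last step left them, time stands still between calls to the robot, and variables do not carry over. Pictures are saved under pics/ and viewed, and the job is handed in when it is done.

Besides the shell and the picture viewer there is one more tool, called after "Call:" as name(argument=value, ...) on one line, values as JSON. carry_out: Moves the arm, as the interface text tells. Its arguments: {"type":"object","properties":{"translation":{"type":"array","items":{"type":"array","items":{"type":"number"}}},"turn":{"type":"array","items":{"type":"array","items":{"type":"number"}}},"fingers":{"type":"number"},"newtons":{"type":"number"}},"required":["translation","turn"]}

```bash
mkdir -p pics; ls
python3 - <<'E'
from cell import *
import cv2,pickle
print(state())
d={}
for n in ["scene","top","wrist"]:
    f=grab_frame(n);d[n]=f;cv2.imwrite(f"pics/a_{n}.png",f["img"])
    print(n,f["K"],f["R"],f["t"])
pickle.dump(d,open("a.pkl","wb"))
E
```

```text
pics
{'time_s': 0.0, 'joint_positions': array([ 1.20942308e+00,  3.51212064e-01,  1.65245443e+00,  1.06532989e-05,
        1.13906662e+00, -8.45740127e-02]), 'dq': array([ 0.00056804, -0.00019133,  0.00029014,  0.00094273,  0.00023688,
       -0.00014666]), 'tau': array([ 1.91083098e-03, -5.06097686e+01, -2.91410637e+01,  7.25049085e-05,
        4.37402414e-03,  4.51237827e-05]), 'ee_pos': array([0.15014304, 0.52876075, 0.23076012]), 'eef_rot': array([ 2.99977382e-04,  7.97897865e-01,  6.02792395e-01, -4.84973891e-04]), 'ft_force': array([-0.761635 ,  0.6788677, -0.0712809]), 'wrist_torque': array([-0.03974177, -0.00852105, -0.02258417]), 'gripper_width': 0.08557235091677479}
scene [[406.23311716   0.         317.72874669]
 [  0.         406.23311716 199.57465352]
 [  0.           0.           1.        ]] [[ 0.77792772  0.62834395 -0.00351326]
 [ 0.51378912 -0.63930079 -0.57211471]
 [-0.36173085  0.44325882 -0.82016609]] [-0.42226598 -0.25285289  1.18397947]
top [[468.93206142   0.         326.22896569]
 [  0.         468.93206142 197.4416207 ]
 [  0.           0.           1.        ]] [[-1.84847684e-02 -9.99828933e-01  6.46855090e-04]
 [-9.88818288e-01  1.81854454e-02 -1.48012440e-01]
 [ 1.47975356e-01 -3.37559782e-03 -9.88985288e-01]] [-0.02480737  0.55715395  1.10206306]
wrist [[344.19650704   0.         321.05768804]
 [  0.         344.19650704 196.38202211]
 [  0.           0.           1.        ]] [[ 0.27185752  0.96233564 -0.00189875]
 [ 0.92918333 -0.26197761  0.2607414 ]
 [ 0.25042331 -0.0726488  -0.96540682]] [-0.54945664 -0.03552028  0.37800562]
```

View pics/a_scene.png

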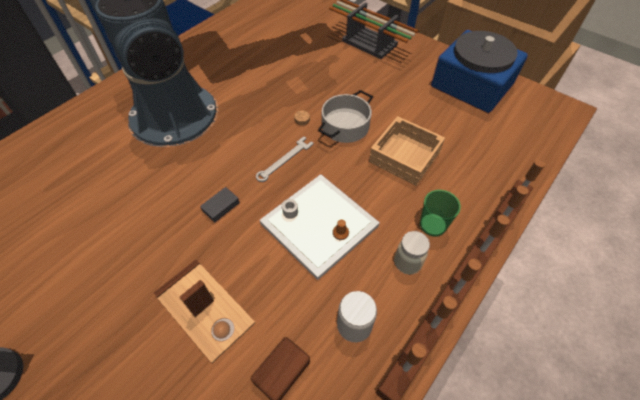

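View pics/a_top.png

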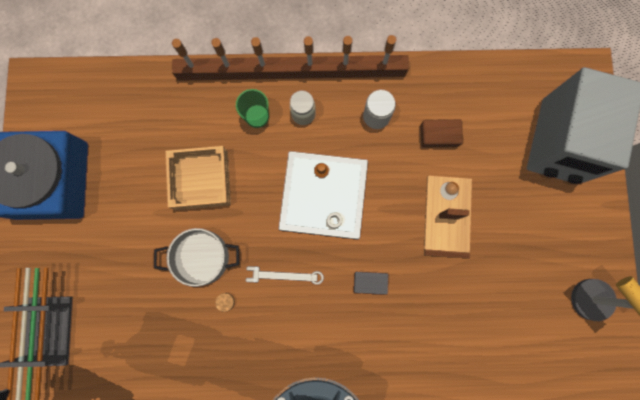

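View pics/a_wrist.png

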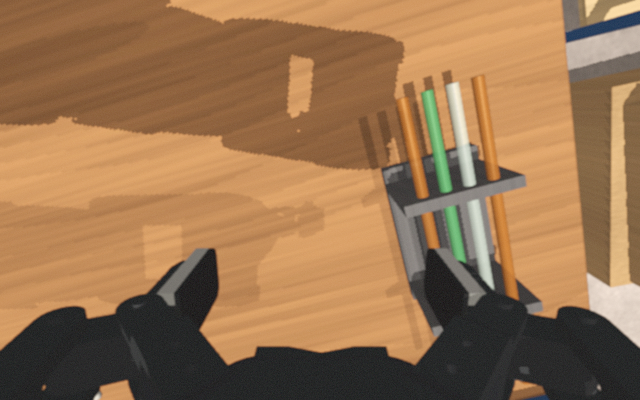

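```bash
cat > h.py <<'E'
import numpy as np, cv2, pickle
def proj(f,X):
    c=np.asarray(X)@f["R"].T+f["t"]; p=c@f["K"].T; return p[...,:2]/p[...,2:]
def ray(f,uv,z):
    d=f["R"].T@np.linalg.inv(f["K"])@np.array([uv[0],uv[1],1.]); o=-f["R"].T@f["t"]
    return o+d*(z-o[2])/d[2]
E
python3 - <<'E'
from h import *
d=pickle.load(open("a.pkl","rb"))
t=d["top"]["img"];s=d["scene"]["img"]
cv2.imwrite("pics/b1.png",cv2.resize(t[130:260,260:490],None,fx=3.4,fy=3.4,interpolation=cv2.INTER_CUBIC))
cv2.imwrite("pics/b2.png",cv2.resize(t[130:320,140:340],None,fx=3,fy=3,interpolation=cv2.INTER_CUBIC))
cv2.imwrite("pics/b3.png",cv2.resize(s[160:370,140:390],None,fx=2.8,fy=2.8,interpolation=cv2.INTER_CUBIC))
E
```

```text
(no output)
```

View pics/b1.png

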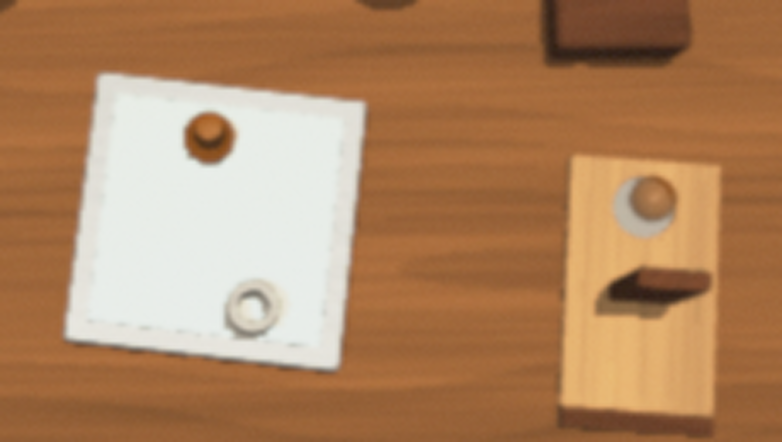

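View pics/b2.png

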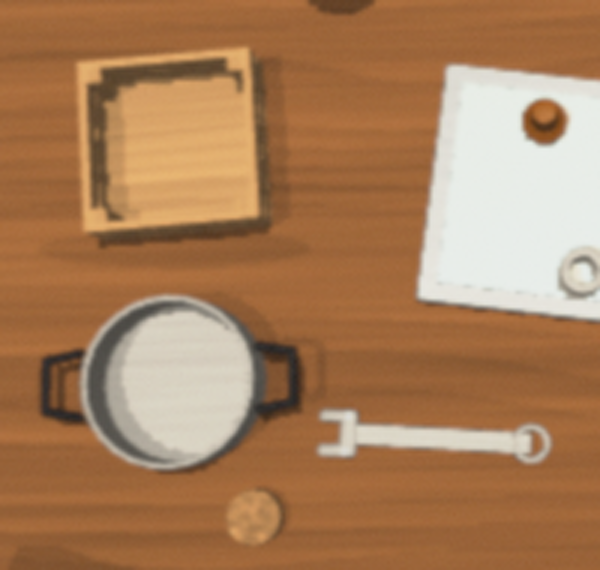

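View pics/b3.png

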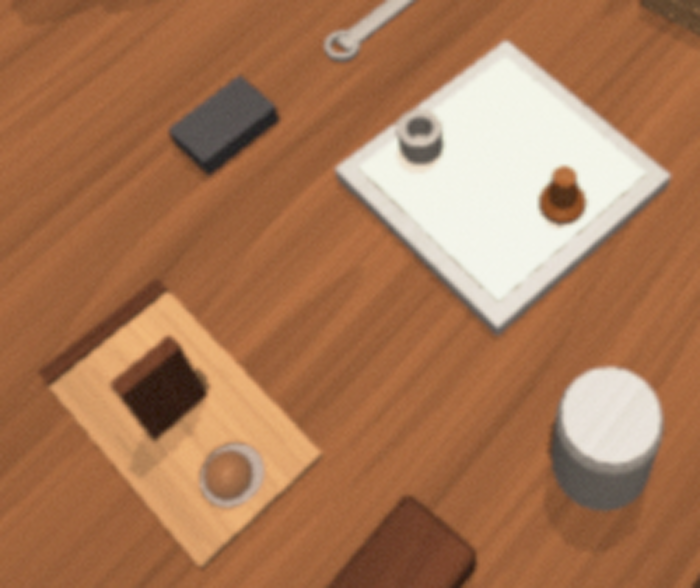

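Run:
```python
from h import *
d=pickle.load(open("a.pkl","rb"))
T=d["top"];S=d["scene"]
def b1(x,y):return ((x+.5)/3.4-.5+260,(y+.5)/3.4-.5+130)
def b2(x,y):return ((x+.5)/3-.5+140,(y+.5)/3-.5+130)
def b3(x,y):return ((x+.5)/2.8-.5+140,(y+.5)/2.8-.5+160)
def p(n,f,g,pts,z):
    a=np.array([ray(f,g(*q),z)[:2] for q in pts]); print(n,np.round(a.mean(0),4),"edges",[ (round(float(np.linalg.norm(e)),4),round(float(np.degrees(np.arctan2(e[1],e[0]))),1)) for e in np.roll(a,-1,0)-a] if len(a)>1 else '')
p("panelT",T,b1,[(98,74),(366,101),(340,370),(65,340)],.02)
p("panelS",S,b3,[(506,41),(670,176),(498,326),(336,169)],.02)
p("stopT base",T,b1,[(210,139)],.024); p("stopT top",T,b1,[(209,126)],.066)
p("stopS base",S,b3,[(562,201)],.025); p("stopS top",S,b3,[(565,175)],.066)
p("colT",T,b1,[(256,306)],.05);p("colS",S,b3,[(420,127)],.05)
p("trayT wo",T,b1,[(571,155),(721,165),(713,416),(560,407)],.008)
p("trayT w",T,b1,[(571,155),(721,165),(713,431),(558,426)],.008)
p("trayS wo",S,b3,[(203,566),(322,455),(167,292),(50,385)],.008)
p("trayS w",S,b3,[(203,566),(322,455),(160,282),(40,378)],.008)
p("ballT",T,b1,[(653,199)],.021);p("ballS",S,b3,[(230,472)],.021)
p("pockT",T,b1,[(646,206)],.006);p("pockS",S,b3,[(232,475)],.006)
p("gripT",T,b1,[(640,268),(712,272),(709,291),(635,291)],.1)
p("gripS",S,b3,[(115,383),(126,398),(183,354),(170,339)],.1)
p("crateT",T,b2,[(77,62),(249,47),(262,216),(84,233)],.055)
p("panT",T,b2,[(174,382)],.055)
```

```text
panelT [ 0.568  -0.0286] edges [(0.1996, -96.9), (0.1998, 172.8), (0.1999, 82.7), (0.1986, -7.3)]
panelS [ 0.5727 -0.0317] edges [(0.1971, -7.6), (0.1956, -97.9), (0.1955, 172.6), (0.1966, 82.6)]
stopT base [ 0.6274 -0.0244] edges 
stopT top [ 0.628  -0.0241] edges 
stopS base [ 0.6297 -0.0253] edges 
stopS top [ 0.6305 -0.0254] edges 
colT [ 0.501 -0.055] edges 
colS [ 0.5042 -0.0548] edges 
trayT wo [ 0.5161 -0.3393] edges [(0.1115, -94.9), (0.1859, 174.5), (0.1111, 85.6), (0.187, -5.3)]
trayT w [ 0.5099 -0.3386] edges [(0.1115, -94.9), (0.1968, 174.6), (0.1123, 87.1), (0.2008, -5.6)]
trayS wo [ 0.5192 -0.3403] edges [(0.107, 84.6), (0.1865, 174.8), (0.1073, -95.5), (0.1867, -5.1)]
trayS w [ 0.5139 -0.34  ] edges [(0.107, 84.6), (0.1976, 174.4), (0.1108, -95.0), (0.1969, -4.5)]
ballT [ 0.5772 -0.348 ] edges 
ballS [ 0.5792 -0.3469] edges 
pockT [ 0.5746 -0.3467] edges 
pockS [ 0.5762 -0.3461] edges 
gripT [ 0.5081 -0.3373] edges [(0.0488, -94.3), (0.0132, 167.5), (0.0501, 88.9), (0.0162, -15.3)]
gripS [ 0.5158 -0.3402] edges [(0.0139, -9.3), (0.0451, 82.1), (0.0152, 173.2), (0.0445, -96.2)]
crateT [0.6132 0.2806] edges [(0.1404, -85.9), (0.1402, -174.9), (0.1427, 94.5), (0.1411, 4.1)]
panT [0.4178 0.2715] edges
```

Call:
carry_out(translation=[[0,0,0],[0,0,0],[0,0,0],[0,0,0],[0,0,0],[0,0,0],[0,0,0],[0,0,0]], turn=[[0,0,8.5],[0,0,8.5],[0,0,8.5],[0,0,8.5],[0,0,8.5],[0,0,8.5],[0,0,8.5],[0,0,8.5]], fingers=5)

```text
time_s: 0.95
ee_pos: [0.1502, 0.5289, 0.231]
eef_rot: [0.0, 0.999, 0.05, -0.0]
ft_force: [0.1, 1.2, -0.7]
gripper_width: 0.0502
```

Call:
carry_out(translation=[[1.5,1.8,0],[3.1,3.6,0],[3.1,3.6,0],[3.1,3.6,0],[3.1,3.6,0],[3.1,3.6,0],[3.1,3.6,0],[3.1,3.6,0]], turn=[[0,0,6.1],[0,0,0],[0,0,0],[0,0,0],[0,0,0],[0,0,0],[0,0,0],[0,0,0]])

```text
time_s: 1.75
ee_pos: [0.3852, 0.2592, 0.2313]
eef_rot: [-0.0, 1.0, 0.0, 0.0]
ft_force: [0.3, 0.6, -0.3]
gripper_width: 0.0504
```

Call:
carry_out(translation=[[3.1,3.6,0],[3.1,3.6,0],[3.1,3.6,0],[3.1,3.6,0],[3.1,3.6,0],[3.1,3.6,0],[2,2.5,1],[1,2,1]], turn=[[0,0,0],[0,0,0],[0,0,0],[0,0,0],[0,0,0],[0,0,0],[0,0,0],[0,0,0]])

```text
time_s: 2.55
ee_pos: [0.6018, -0.0019, 0.2106]
eef_rot: [0.0, 1.0, -0.0, 0.0]
ft_force: [0.0, 0.1, -0.9]
gripper_width: 0.0499
```

Run:
```python
from cell import *
from h import *
s=state();print(s["ee_pos"],s["eef_rot"])
f=grab_frame("wrist");s=state();print(s["ee_pos"],s["eef_rot"],s["time_s"]);pickle.dump(f,open("w1.pkl","wb"));cv2.imwrite("pics/c1.png",f["img"])
print(f["R"],f["t"])
for X in ([.629,-.0247,.066],[.629,-.0247,.02],[.5025,-.055,.05]):print(proj(f,X))
```

```text
[ 0.6017513  -0.00189498  0.21063174] [ 6.19108488e-05  9.99999944e-01 -2.98585292e-04  1.38438782e-04]
[ 0.60156344 -0.00394514  0.20871386] [ 3.55645482e-04  9.99999104e-01 -8.21375181e-04 -9.95428874e-04] 2.6
[[ 9.99999295e-01  8.81038777e-04  7.96474175e-04]
 [ 6.42421304e-04 -9.65286278e-01  2.61193392e-01]
 [ 9.98947099e-04 -2.61192696e-01 -9.65286164e-01]] [-0.60276599 -0.03095078  0.3567915 ]
[351.17506905 208.46210164]
[347.25733122 194.90335031]
[214.33271877 234.18938739]
```

View pics/c1.png

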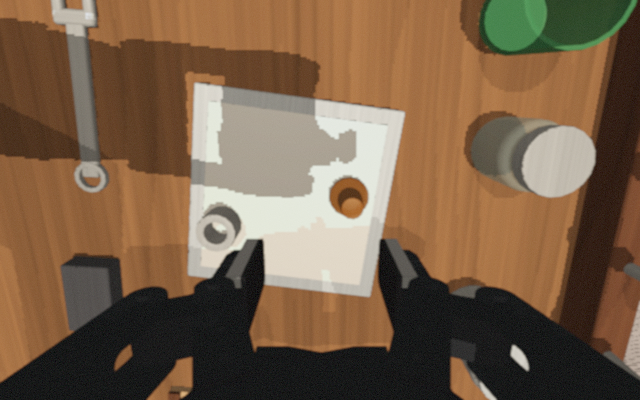

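Call:
carry_out(translation=[[2.7,2.1,3],[0,0,4],[0,0,3.5],[0,0,2],[0,0,1],[0,0,0]], turn=[[0,0,0],[0,0,0],[0,0,0],[0,0,0],[0,0,0],[0,0,0]])

```text
time_s: 3.2
ee_pos: [0.6269, -0.0207, 0.0753]
eef_rot: [-0.0, 1.0, 0.0, -0.001]
ft_force: [-1.4, 0.2, 0.8]
gripper_width: 0.0504
```

```bash
cat > snap.py <<'E'
import sys
from cell import *
from h import *
n=sys.argv[1];cam=sys.argv[2]
f=grab_frame(cam);s=state();print(s["ee_pos"],s["eef_rot"],s["time_s"],s["gripper_width"],s["ft_force"])
pickle.dump(f,open(n+".pkl","wb"))
im=f["img"]
if len(sys.argv)>3:
    a,b,c,d=map(int,sys.argv[3:7]);k=min(800/(c-a),600/(d-b));im=cv2.resize(im[b:d,a:c],None,fx=k,fy=k,interpolation=cv2.INTER_CUBIC);print("scale",k)
cv2.imwrite(f"pics/{n}.png",im)
E
python3 snap.py d1 wrist
```

```text
[ 0.62760402 -0.0208123   0.0766147 ] [ 1.25839302e-05  9.99999911e-01  4.21155293e-04 -1.57142046e-05] 3.25 0.05022781123239978 [ 0.02089822 -0.26081637  0.62965841]
```

View pics/d1.png

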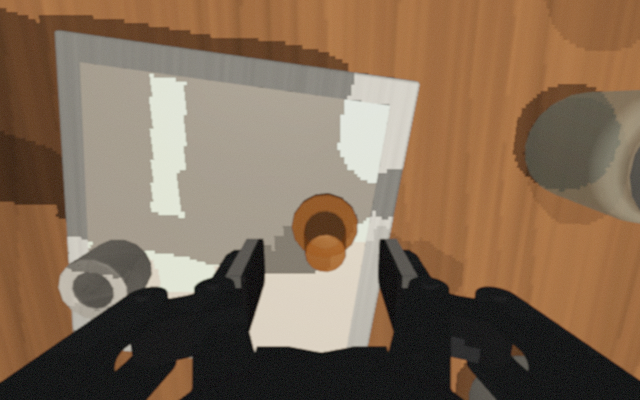

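Run:
```python
from h import *
f=pickle.load(open("d1.pkl","rb"))
print(ray(f,(326,253),.066),ray(f,(325,224),.022),ray(f,(94,291),.05))
```

```text
[ 0.63010268 -0.02401048  0.066     ] [ 0.63005035 -0.02510842  0.022     ] [ 0.50389976 -0.05414165  0.05      ]
```

Call:
carry_out(translation=[[0.25,0.4,0],[0,0,1.5],[0,0,1.5],[0,0,0.6],[0,0,0],[0,0,0]], turn=[[0,0,0],[0,0,0],[0,0,0],[0,0,0],[0,0,0],[0,0,0]])

```text
time_s: 3.85
ee_pos: [0.63, -0.0249, 0.0402]
eef_rot: [-0.0, 1.0, 0.0, -0.0]
ft_force: [0.7, 0.4, 0.0]
gripper_width: 0.05
```

Call:
carry_out(translation=[[0,0,0],[0,0,0],[0,0,0],[0,0,0],[0,0,0],[0,0,0],[0,0,0]], turn=[[0,0,0],[0,0,0],[0,0,0],[0,0,0],[0,0,0],[0,0,0],[0,0,0]], fingers=1.5, newtons=40)

```text
time_s: 4.55
ee_pos: [0.6303, -0.0249, 0.041]
eef_rot: [0.0, 1.0, 0.0, 0.0]
ft_force: [-2.5, 0.3, 6.0]
gripper_width: 0.0209
```

```bash
python3 snap.py d2 wrist
```

```text
[ 0.63034667 -0.02492481  0.04100242] [4.71405952e-05 9.99999826e-01 3.40008833e-04 4.79346178e-04] 4.6 0.02057858419003665 [-0.71734257  1.29268917  6.21979834]
```

View pics/d2.png

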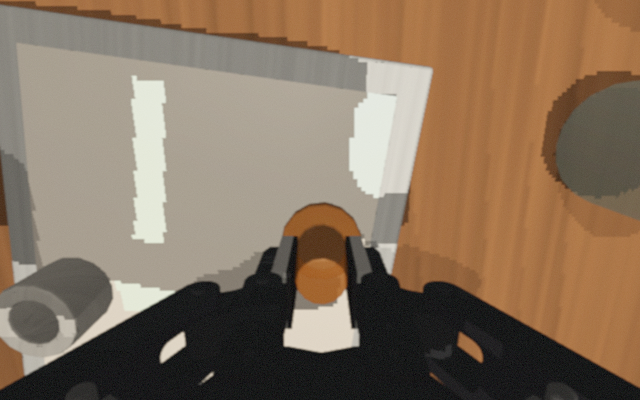

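Call:
carry_out(translation=[[0,0,-0.5],[0,0,-1],[0,0,-2],[0,0,-2],[0,0,-2],[0,0,-2],[0,0,-1],[0,0,0]], turn=[[0,0,0],[0,0,0],[0,0,0],[0,0,0],[0,0,0],[0,0,0],[0,0,0],[0,0,0]])

```text
time_s: 5.4
ee_pos: [0.6307, -0.025, 0.1469]
eef_rot: [0.0, 1.0, 0.0, 0.001]
ft_force: [0.0, 0.3, 0.4]
gripper_width: 0.0212
```

```bash
python3 snap.py d3 wrist
```

```text
[ 0.63004949 -0.02491015  0.14555339] [4.18428065e-05 9.99999873e-01 3.56601634e-04 3.54118442e-04] 5.45 0.020805688326544187 [-0.7327908  -0.52825397 -1.61398017]
```

View pics/d3.png

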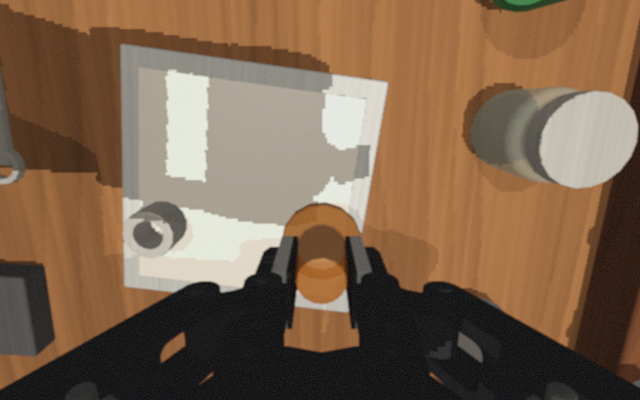

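Call:
carry_out(translation=[[0,-2,0],[-0.3,-4,0],[-0.3,-4.5,0],[-0.3,-4.8,0],[-0.3,-4.8,0],[-0.3,-4.5,0],[-0.2,-4,0],[0,-2,0]], turn=[[0,0,0],[0,0,0],[0,0,0],[0,0,0],[0,0,0],[0,0,0],[0,0,0],[0,0,0]])

```text
time_s: 6.25
ee_pos: [0.6115, 0.284, 0.1438]
eef_rot: [0.0, 1.0, 0.002, -0.001]
ft_force: [0.3, -0.3, -0.8]
gripper_width: 0.0208
```

```bash
python3 snap.py e1 wrist; python3 snap.py e2 scene 340 60 480 200
python3 - <<'E'
from h import *
a=pickle.load(open("a.pkl","rb"))["scene"]
# pan circle/crate in scene at start
im=a["img"][70:200,300:460];cv2.imwrite("pics/e3.png",cv2.resize(im,None,fx=4.5,fy=4.5,interpolation=cv2.INTER_CUBIC))
E
```

```text
[0.61162438 0.2854137  0.14392312] [-1.33247886e-04  9.99997890e-01  1.91355469e-03 -7.35345149e-04] 6.3 0.020700568670890852 [-1.09850642  1.99832026  0.14151559]
[0.61198553 0.28309877 0.143983  ] [ 1.90633621e-04  9.99998227e-01  1.73370976e-03 -7.10329908e-04] 6.35 0.020769835280073465 [-0.40439943 -1.07040849 -0.31013933]
scale 4.285714285714286
```

View pics/e1.png

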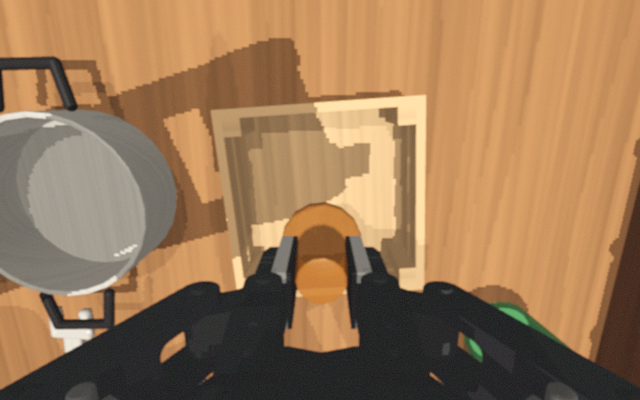

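View pics/e3.png

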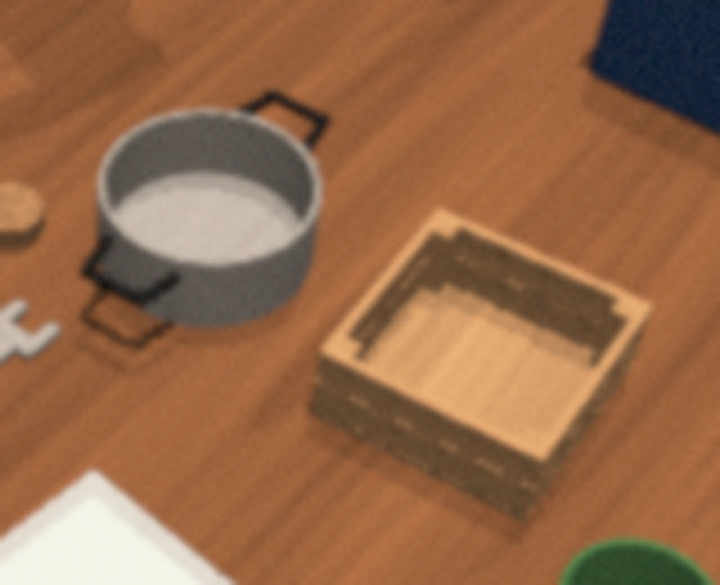

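Run:
```python
from h import *
f=pickle.load(open("e1.pkl","rb"))
a=pickle.load(open("a.pkl","rb"))["scene"]
P,Q=ray(f,(212,112),.055),ray(f,(426,96),.055);print(P,Q,np.linalg.norm(Q-P))
m=(P+Q)/2;d=(Q-P)[:2];d/=np.linalg.norm(d);print("crate mid",m[:2]+.07*np.array([d[1],-d[0]]))
g=lambda x,y:((x+.5)/4.5-.5+300,(y+.5)/4.5-.5+70)
for q in [(210,186)]:print("pan",ray(a,g(*q),.055))
c=np.array([ray(a,g(*q),.055)[:2] for q in [(442,210),(651,307),(545,460),(322,354)]]);print("crateS",c.mean(0))
```

```text
[0.54081526 0.34389143 0.055     ] [0.6795869  0.35454475 0.055     ] 0.13917996867829902
crate mid [0.61555912 0.27942346]
pan [0.42274411 0.27275102 0.055     ]
crateS [0.61657695 0.27794895]
```

Call:
carry_out(translation=[[0.3,0.3,1],[0,0,2.5],[0,0,2.5],[0,0,2],[0,0,1.5],[0,0,1],[0,0,0.5],[0,0,0]], turn=[[0,0,0],[0,0,0],[0,0,0],[0,0,0],[0,0,0],[0,0,0],[0,0,0],[0,0,0]])

```text
time_s: 7.15
ee_pos: [0.6159, 0.2777, 0.035]
eef_rot: [0.0, 1.0, 0.0, -0.0]
ft_force: [0.2, -0.7, 0.2]
gripper_width: 0.021
```

Call:
carry_out(translation=[[0,0,0.1],[0,0,0.1],[0,0,0]], turn=[[0,0,0],[0,0,0],[0,0,0]])

```text
time_s: 7.45
ee_pos: [0.6159, 0.2782, 0.0337]
eef_rot: [-0.0, 1.0, 0.0, 0.0]
ft_force: [-0.6, 0.3, -0.0]
gripper_width: 0.0208
```

Call:
carry_out(translation=[[0,0,0.15],[0,0,0.15],[0,0,0]], turn=[[0,0,0],[0,0,0],[0,0,0]])

```text
time_s: 7.75
ee_pos: [0.6156, 0.2781, 0.0301]
eef_rot: [0.0, 1.0, 0.0, -0.0]
ft_force: [0.8, -0.3, -0.1]
gripper_width: 0.0209
```

Call:
carry_out(translation=[[0,0,0.1],[0,0,0.1],[0,0,0]], turn=[[0,0,0],[0,0,0],[0,0,0]])

```text
time_s: 8.05
ee_pos: [0.6157, 0.2781, 0.0281]
eef_rot: [0.0, 1.0, 0.0, -0.0]
ft_force: [1.0, -0.3, -1.0]
gripper_width: 0.0207
```

Call:
carry_out(translation=[[0,0,0.1],[0,0,0.05],[0,0,0]], turn=[[0,0,0],[0,0,0],[0,0,0]])

```text
time_s: 8.35
ee_pos: [0.6159, 0.2781, 0.027]
eef_rot: [-0.0, 1.0, 0.0, 0.0]
ft_force: [-1.0, -0.3, 3.3]
gripper_width: 0.021
```

Contact (+3.3 N). Release and rise.

Call:
carry_out(translation=[[0,0,0],[0,0,0],[0,0,0],[0,0,0],[0,0,-1],[0,0,-2],[0,0,-4],[0,0,-4]], turn=[[0,0,0],[0,0,0],[0,0,0],[0,0,0],[0,0,0],[0,0,0],[0,0,0],[0,0,0]], fingers=4.5)

```text
time_s: 9.15
ee_pos: [0.6155, 0.278, 0.1384]
eef_rot: [0.0, 1.0, 0.0, -0.0]
ft_force: [-0.1, 0.3, 0.5]
gripper_width: 0.0452
```

```bash
python3 snap.py f1 wrist
```

```text
[0.61844104 0.27914552 0.14631234] [-1.68319068e-03  9.99988169e-01  4.07913688e-04  4.54549287e-03] 9.2 0.04486521622683433 [1.90343532 1.43614534 6.58192493]
```

View pics/f1.png

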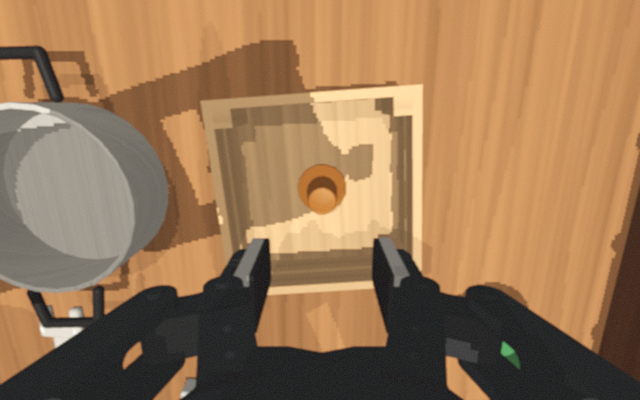

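Call:
carry_out(translation=[[-0.7,2.3,0],[-1.5,4.4,0],[-1.5,4.7,0],[-1.6,4.7,0],[-1.6,4.7,0],[-1.6,4.7,0],[-1.5,4.4,0],[-1.2,3.4,0]], turn=[[0,0,0],[0,0,0],[0,0,0],[0,0,0],[0,0,0],[0,0,0],[0,0,0],[0,0,0]], fingers=5.5)

```text
time_s: 10.0
ee_pos: [0.5032, -0.0571, 0.1375]
eef_rot: [0.0, 1.0, -0.0, 0.0]
ft_force: [0.1, -0.1, 0.3]
gripper_width: 0.0547
```

Call:
carry_out(translation=[[0,0,2],[0,0,2],[0,0,1],[0,0,0]], turn=[[0,0,0],[0,0,0],[0,0,0],[0,0,0]])

```text
time_s: 10.4
ee_pos: [0.5036, -0.0548, 0.0861]
eef_rot: [-0.0, 1.0, 0.0, -0.001]
ft_force: [-0.0, -0.7, 0.2]
gripper_width: 0.0552
```

```bash
python3 snap.py g1 wrist
```

```text
[ 0.50407275 -0.05481453  0.08695378] [-4.44208405e-05  9.99999849e-01  5.09888114e-04 -1.98465593e-04] 10.45 0.05504168921116999 [ 0.23829881 -0.07401204 -0.37516596]
```

View pics/g1.png

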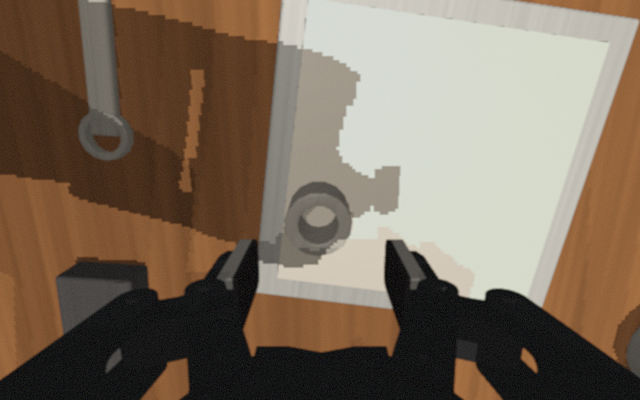

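Run:
```python
from h import *
f=pickle.load(open("g1.pkl","rb"));print(ray(f,(319,220.5),.05))
```

```text
[ 0.50323501 -0.05102789  0.05      ]
```

Call:
carry_out(translation=[[-0.05,-0.25,1],[0,0,2],[0,0,1.5],[0,0,1],[0,0,0.5],[0,0,0.2],[0,0,0]], turn=[[0,0,0],[0,0,0],[0,0,0],[0,0,0],[0,0,0],[0,0,0],[0,0,0]])

```text
time_s: 11.15
ee_pos: [0.5037, -0.0525, 0.025]
eef_rot: [0.0, 1.0, 0.0, 0.0]
ft_force: [-0.2, -0.2, -0.0]
gripper_width: 0.0549
```

Call:
carry_out(translation=[[0,0,0],[0,0,0],[0,0,0],[0,0,0],[0,0,0],[0,0,0]], turn=[[0,0,0],[0,0,0],[0,0,0],[0,0,0],[0,0,0],[0,0,0]], fingers=3, newtons=50)

```text
time_s: 11.75
ee_pos: [0.5038, -0.0525, 0.0257]
eef_rot: [0.0, 1.0, 0.0, 0.0]
ft_force: [-1.8, 0.2, 7.8]
gripper_width: 0.0371
```

```bash
python3 snap.py g2 wrist
```

```text
[ 0.50379692 -0.05253897  0.02565798] [6.20295381e-05 9.99999874e-01 2.82154262e-04 4.10681755e-04] 11.8 0.03691070491292693 [-1.87723786  0.48816579  7.56151346]
```

View pics/g2.png

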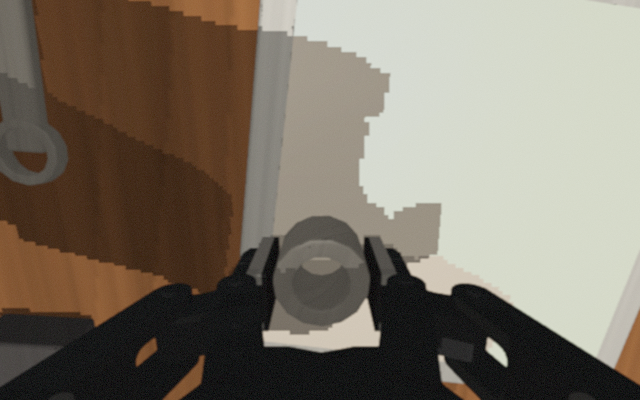

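Call:
carry_out(translation=[[0,0,-0.5],[0,0,-1.5],[0,0,-2.5],[0,0,-3],[0,0,-2.5],[0,0,-1.5],[0,0,-0.5],[0,0,0]], turn=[[0,0,0],[0,0,0],[0,0,0],[0,0,0],[0,0,0],[0,0,0],[0,0,0],[0,0,0]])

```text
time_s: 12.6
ee_pos: [0.5036, -0.0525, 0.1452]
eef_rot: [0.0, 1.0, 0.0, 0.001]
ft_force: [-0.1, -0.2, -2.2]
gripper_width: 0.0367
```

Call:
carry_out(translation=[[-0.5,-2,0],[-1,-4,0],[-1.3,-4.6,0],[-1.3,-4.6,0],[-1.3,-4.6,0],[-1.2,-4.6,0],[-1,-4.2,0],[-0.8,-3.5,0]], turn=[[0,0,0],[0,0,0],[0,0,0],[0,0,0],[0,0,0],[0,0,0],[0,0,0],[0,0,0]])

```text
time_s: 13.4
ee_pos: [0.4179, 0.2703, 0.1437]
eef_rot: [0.0, 1.0, 0.001, -0.001]
ft_force: [0.6, -0.6, -1.7]
gripper_width: 0.0369
```

Call:
carry_out(translation=[[0,0,0],[0,0,0]], turn=[[0,0,0],[0,0,0]])

```text
time_s: 13.6
ee_pos: [0.4186, 0.2685, 0.1438]
eef_rot: [0.0, 1.0, 0.001, -0.001]
ft_force: [0.4, -0.8, -1.9]
gripper_width: 0.037
```

```bash
python3 snap.py i1 wrist
```

```text
[0.41890348 0.2678937  0.14394868] [ 4.69519929e-04  9.99999498e-01  5.47450344e-04 -6.95170410e-04] 13.65 0.0370621330857401 [-0.16095086  0.25496165 -1.36936885]
```

View pics/i1.png

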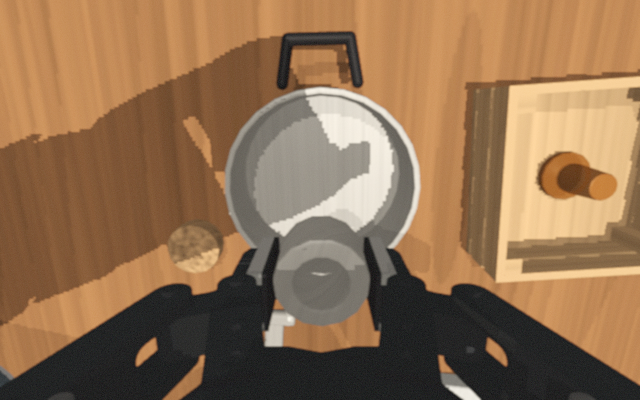

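Call:
carry_out(translation=[[0.05,-0.35,1.5],[0,0,3],[0,0,3],[0,0,2.5],[0,0,1.5],[0,0,0.8],[0,0,0.3],[0,0,0]], turn=[[0,0,0],[0,0,0],[0,0,0],[0,0,0],[0,0,0],[0,0,0],[0,0,0],[0,0,0]])

```text
time_s: 14.45
ee_pos: [0.4201, 0.2715, 0.0189]
eef_rot: [0.0, 1.0, -0.0, 0.0]
ft_force: [0.3, -1.0, -0.5]
gripper_width: 0.0374
```

Call:
carry_out(translation=[[0,0,0.15],[0,0,0.15],[0,0,0]], turn=[[0,0,0],[0,0,0],[0,0,0]])

```text
time_s: 14.75
ee_pos: [0.4199, 0.272, 0.016]
eef_rot: [-0.0, 1.0, 0.0, 0.0]
ft_force: [0.8, -0.4, -1.6]
gripper_width: 0.0369
```

Call:
carry_out(translation=[[0,0,0.15],[0,0,0.15],[0,0,0]], turn=[[0,0,0],[0,0,0],[0,0,0]])

```text
time_s: 15.05
ee_pos: [0.4197, 0.2719, 0.0126]
eef_rot: [0.0, 1.0, 0.0, -0.0]
ft_force: [-0.0, 1.0, -1.8]
gripper_width: 0.0372
```

Call:
carry_out(translation=[[0,0,0.1],[0,0,0.1],[0,0,0]], turn=[[0,0,0],[0,0,0],[0,0,0]])

```text
time_s: 15.35
ee_pos: [0.4198, 0.272, 0.0107]
eef_rot: [0.0, 1.0, 0.0, -0.0]
ft_force: [0.4, -0.1, -1.2]
gripper_width: 0.0372
```

Call:
carry_out(translation=[[0,0,0.1],[0,0,0.05],[0,0,0]], turn=[[0,0,0],[0,0,0],[0,0,0]])

```text
time_s: 15.65
ee_pos: [0.4199, 0.272, 0.0105]
eef_rot: [-0.0, 1.0, 0.0, 0.0]
ft_force: [-5.5, -3.7, 21.4]
gripper_width: 0.037
```

Call:
carry_out(translation=[[0,0,-0.1],[0,0,0],[0,0,0],[0,0,0],[0,0,-1],[0,0,-3],[0,0,-4],[0,0,-4]], turn=[[0,0,0],[0,0,0],[0,0,0],[0,0,0],[0,0,0],[0,0,0],[0,0,0],[0,0,0]], fingers=5.5)

```text
time_s: 16.45
ee_pos: [0.4194, 0.2718, 0.1321]
eef_rot: [0.0, 1.0, 0.0, -0.0]
ft_force: [0.8, 0.3, 0.1]
gripper_width: 0.0548
```

```bash
python3 snap.py k1 wrist;python3 snap.py k2 top 340 130 540 280
```

```text
[0.42206621 0.27323139 0.13810971] [-1.89603534e-03  9.99991527e-01  4.23346099e-04  3.62922991e-03] 16.5 0.054866937727300204 [4.42004736 2.85062453 6.62157806]
[0.42195812 0.27313403 0.13545922] [-1.95406606e-03  9.99991085e-01  3.88369920e-04  3.72294393e-03] 16.55 0.05473463783386392 [ 0.29480406  0.32945266 -0.21490819]
scale 4.0
```

View pics/k1.png

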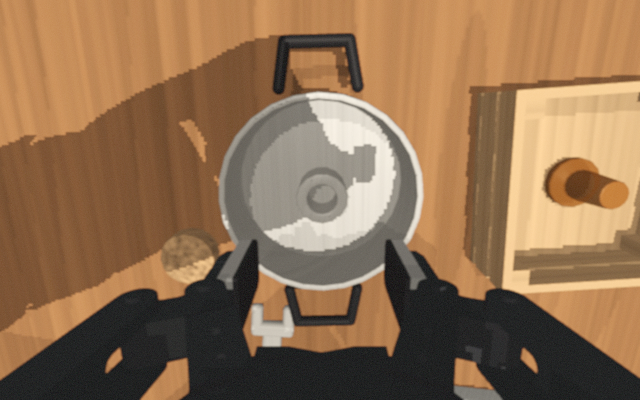

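View pics/k2.png

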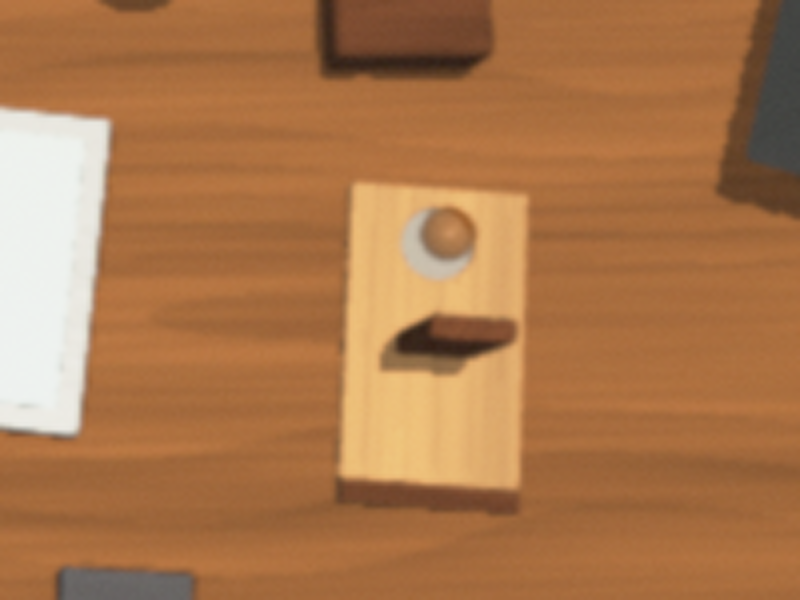

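Call:
carry_out(translation=[[0,2,-2],[0.5,4,-2],[0.7,4.7,-1],[0.7,4.8,0],[0.7,4.8,0],[0.7,4.8,0],[0.7,4.8,0],[0.7,4.8,0]], turn=[[0,0,0],[0,0,0],[0,0,0],[0,0,0],[0,0,0],[0,0,0],[0,0,0],[0,0,0]])

```text
time_s: 17.35
ee_pos: [0.4667, -0.077, 0.1803]
eef_rot: [-0.0, 1.0, 0.0, -0.0]
ft_force: [1.1, -0.0, -0.2]
gripper_width: 0.055
```

Call:
carry_out(translation=[[0.8,4.8,0],[0.8,4.8,0],[0.8,4.8,0],[0.8,4.8,0],[0.8,4,0],[0.5,2.4,0],[0,0,0],[0,0,0]], turn=[[0,0,0],[0,0,0],[0,0,0],[0,0,0],[0,0,0],[0,0,5.2],[0,0,0],[0,0,0]])

```text
time_s: 18.15
ee_pos: [0.5118, -0.3306, 0.1797]
eef_rot: [-0.0, 0.999, -0.045, -0.0]
ft_force: [0.1, -0.1, 0.1]
gripper_width: 0.055
```

```bash
python3 snap.py l1 wrist
```

```text
[ 0.51187229 -0.33005498  0.17992649] [-4.07545332e-04  9.99020713e-01 -4.42410312e-02 -4.25391736e-04] 18.2 0.0553507874725988 [ 0.14050382 -0.32900794  0.07422253]
```

View pics/l1.png

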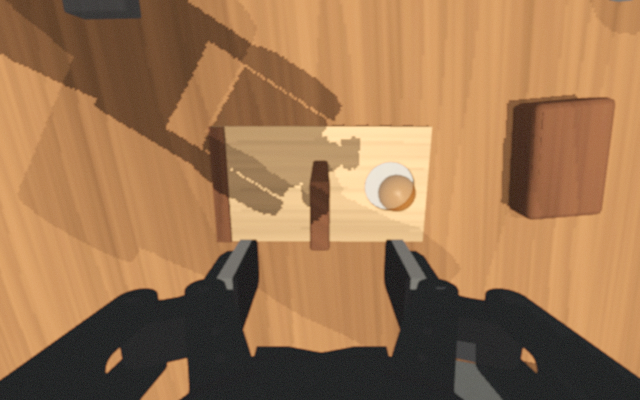

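Run:
```python
from h import *
f=pickle.load(open("l1.pkl","rb"))
im=f["img"];cv2.imwrite("pics/l2.png",cv2.resize(im[110:260,200:450],None,fx=3.2,fy=3.2,interpolation=cv2.INTER_CUBIC))
```

```text
(no output)
```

View pics/l2.png

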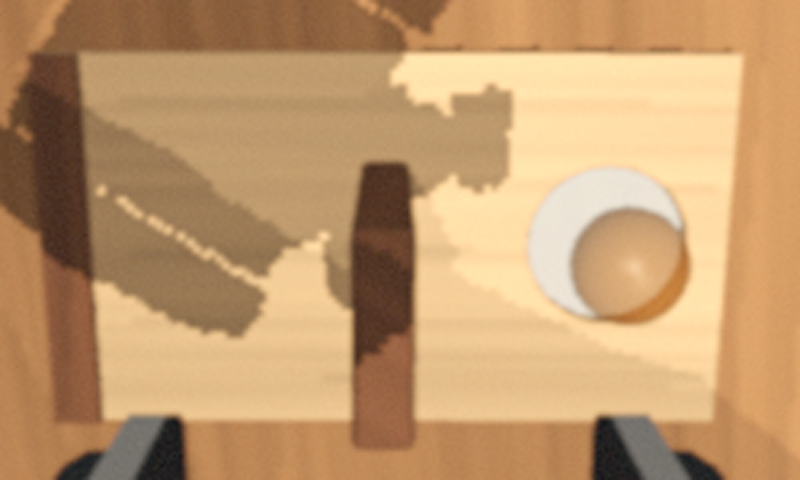

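Run:
```python
from h import *
f=pickle.load(open("l1.pkl","rb"))
g=lambda x,y:((x+.5)/3.2-.5+200,(y+.5)/3.2-.5+110)
def q(n,pts,z):
    a=np.array([ray(f,g(*p),z)[:2] for p in pts]);e=np.roll(a,-1,0)-a
    print(n,a.mean(0),np.linalg.norm(e,axis=1),np.degrees(np.arctan2(e[:,1],e[:,0])))
q("plate",[(357,225),(410,225),(414,447),(352,447)],.1)
q("tray",[(30,52),(743,52),(713,421),(55,421)],.008)
q("tray-nostrip",[(79,52),(743,52),(713,421),(103,421)],.008)
q("pocket",[(608,245)],.008)
q("ball",[(630,265)],.021)
```

```text
plate [ 0.510802   -0.33828283] [0.01092744 0.04946768 0.01350751 0.04947797] [ -5.03310059 -93.73796586 174.97247941  83.2736746 ]
tray [ 0.51077724 -0.33962343] [0.19956183 0.11084143 0.20140252 0.11088613] [ -5.03705065 -94.98539837 174.97179341  84.0634464 ]
tray-nostrip [ 0.51785336 -0.34024655] [0.18584365 0.11084143 0.18670672 0.11087283] [ -5.03705065 -94.98539837 174.97179341  84.568577  ]
pocket [ 0.57580999 -0.34542687] [0.] [0.]
ball [ 0.5794104 -0.3484588] [0.] [0.]
```

Call:
carry_out(translation=[[0,0.5,0],[0,0.4,2],[0,0,3],[0,0,3],[0,0,2.3],[0,0,1],[0,0,0.5],[0,0,0]], turn=[[0,0,0],[0,0,0],[0,0,0],[0,0,0],[0,0,0],[0,0,0],[0,0,0],[0,0,0]], fingers=5)

```text
time_s: 19.0
ee_pos: [0.5117, -0.3399, 0.0627]
eef_rot: [0.0, 0.999, -0.045, 0.0]
ft_force: [0.9, -0.2, -0.2]
gripper_width: 0.0498
```

Call:
carry_out(translation=[[0,0,0],[0,0,0],[0,0,0],[0,0,0]], turn=[[0,0,0],[0,0,0],[0,0,0],[0,0,0]], fingers=2.2, newtons=20)

```text
time_s: 19.4
ee_pos: [0.5115, -0.34, 0.0627]
eef_rot: [0.0, 0.999, -0.045, 0.0]
ft_force: [-0.7, 0.1, 0.1]
gripper_width: 0.0223
```

```bash
python3 snap.py m1 wrist
```

```text
[ 0.51148628 -0.34002048  0.06257421] [ 1.16807340e-04  9.98986490e-01 -4.50105171e-02  1.77617929e-04] 19.45 0.022237799464779818 [-0.13105978  0.16166994 -0.05435026]
```

View pics/m1.png

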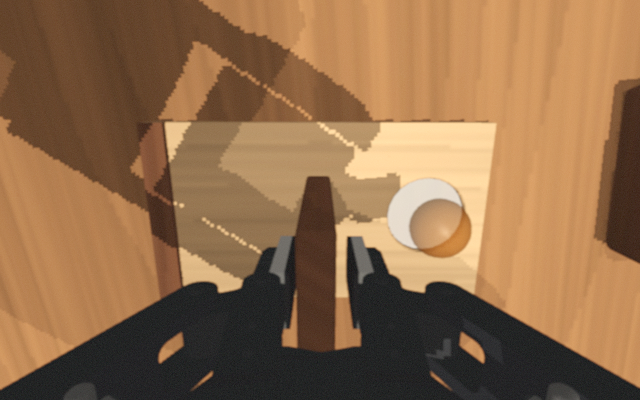

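Call:
carry_out(translation=[[-0.07,0,0.15],[0,0,0]], turn=[[0,0,0],[0,0,0]], fingers=1.7)

```text
time_s: 19.65
ee_pos: [0.5105, -0.3398, 0.0606]
eef_rot: [-0.0, 0.999, -0.045, -0.0]
ft_force: [-0.2, -0.1, -0.2]
gripper_width: 0.017
```

Call:
carry_out(translation=[[0,0,0],[0,0,0]], turn=[[0,0,0],[0,0,0]], fingers=1.5)

```text
time_s: 19.85
ee_pos: [0.5104, -0.3398, 0.0606]
eef_rot: [-0.0, 0.999, -0.045, -0.0]
ft_force: [-1.8, 0.2, -1.8]
gripper_width: 0.0153
```

Call:
carry_out(translation=[[0,0,0],[0,0,0],[0,0,0]], turn=[[0,0,0],[0,0,0],[0,0,0]], fingers=1.3)

```text
time_s: 20.15
ee_pos: [0.5106, -0.3398, 0.0607]
eef_rot: [-0.0, 0.999, -0.045, -0.0]
ft_force: [-1.1, -0.5, -2.4]
gripper_width: 0.0138
```

Call:
carry_out(translation=[[0,0,0],[0,0,0],[0,0,0],[0,0,0]], turn=[[0,0,0],[0,0,0],[0,0,0],[0,0,0]], fingers=0.6, newtons=80)

```text
time_s: 20.55
ee_pos: [0.5108, -0.3399, 0.0608]
eef_rot: [0.0, 0.999, -0.045, 0.0]
ft_force: [-0.3, 0.5, -1.9]
gripper_width: 0.0129
```

```bash
python3 snap.py m2 wrist
```

```text
[ 0.51075649 -0.33988022  0.06078653] [ 2.17767924e-05  9.98987889e-01 -4.49799510e-02  3.63462856e-05] 20.6 0.013310522741957185 [-0.15811009  0.08645614 -1.67174784]
```

View pics/m2.png

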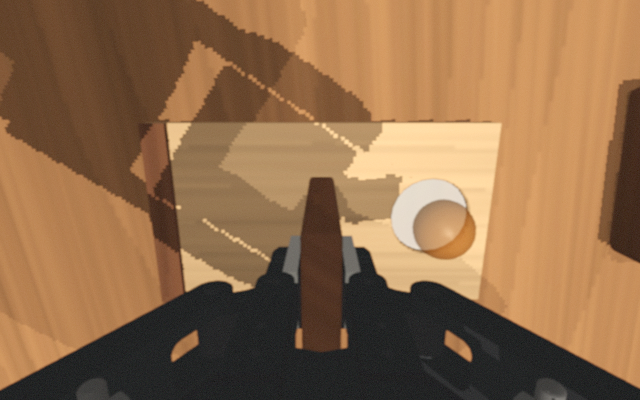

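Call:
carry_out(translation=[[0,0,-0.1],[0,0,-0.2],[0,0,-0.4],[0,0,-0.4],[0,0,-0.3],[0,0,-0.1],[0,0,0],[0,0,0]], turn=[[0,0,0],[0,0,0],[0,0,0],[0,0,0],[0,0,0],[0,0,0],[0,0,0],[0,0,0]])

```text
time_s: 21.4
ee_pos: [0.5107, -0.3398, 0.0757]
eef_rot: [-0.0, 0.999, -0.045, -0.0]
ft_force: [0.9, 0.8, -3.7]
gripper_width: 0.013
```

```bash
python3 snap.py m3 wrist; python3 -c "
from cell import *;print(state()['wrist_torque'])"; python3 snap.py m4 scene 120 200 360 380
```

```text
[ 0.51062834 -0.33984202  0.07565248] [-7.60947263e-05  9.98985540e-01 -4.50319453e-02 -9.87149850e-05] 21.45 0.01320081639639469 [ 0.50483556 -0.31075339 -3.72586172]
[0.00822129 0.01523534 0.03136645]
[ 0.51062984 -0.3398386   0.07562053] [-7.99181113e-05  9.98985721e-01 -4.50279066e-02 -1.02155451e-04] 21.5 0.01337340980852548 [ 0.2264185  -0.41833783 -2.96713117]
scale 3.3333333333333335
```

View pics/m3.png

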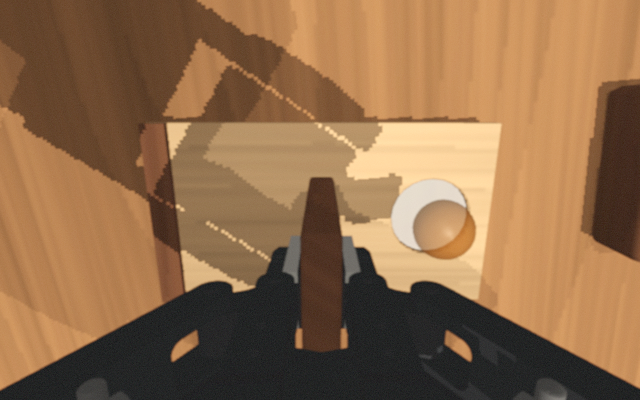

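View pics/m4.png

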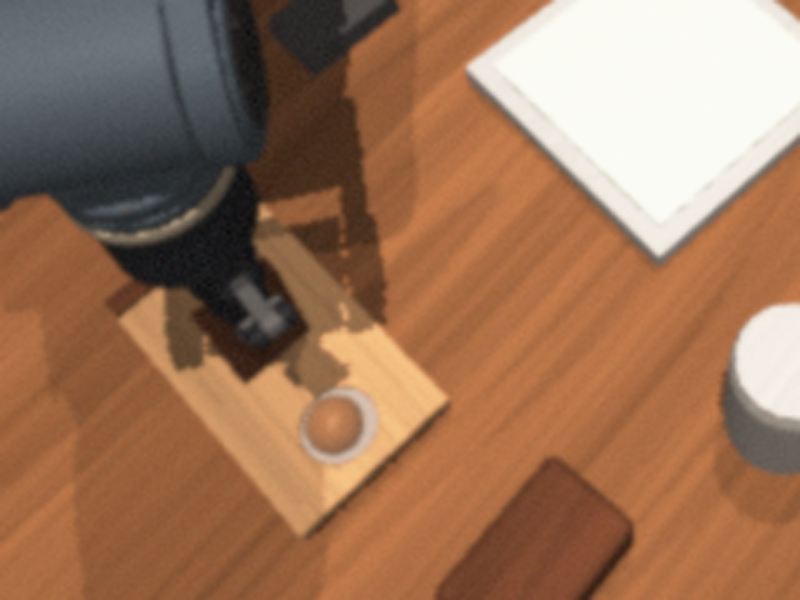

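Call:
carry_out(translation=[[0,0,-0.2],[0,0,-0.5],[0,0,-0.8],[0,0,-1.1],[0,0,-1.2],[0,0,-1.2],[0,0,-1.2],[0,0,-1.1]], turn=[[0,0,0],[0,0,0],[0,0,0],[0,0,0],[0,0,0],[0,0,0],[0,0,0],[0,0,0]])

```text
time_s: 22.3
ee_pos: [0.5108, -0.34, 0.1501]
eef_rot: [0.0, 0.999, -0.045, 0.0]
ft_force: [0.6, 0.2, -3.2]
gripper_width: 0.0132
```

Call:
carry_out(translation=[[0,0,-0.9],[0,0,-0.7],[0,0,-0.5],[0,0,-0.4],[0,0,-0.2],[0,0,-0.1],[0,0,0],[0,0,0]], turn=[[0,0,0],[0,0,0],[0,0,0],[0,0,0],[0,0,0],[0,0,0],[0,0,0],[0,0,0]])

```text
time_s: 23.1
ee_pos: [0.5106, -0.3398, 0.1765]
eef_rot: [-0.0, 0.999, -0.045, -0.0]
ft_force: [-0.6, 0.3, -3.7]
gripper_width: 0.0129
```

```bash
python3 snap.py n1 wrist
python3 - <<'E'
from h import *
for n,box in (("c1",(180,70,420,310)),("d3",(110,30,400,320))):
    f=pickle.load(open(("w1" if n=="c1" else n)+".pkl","rb"));a,b,c,d=box
    cv2.imwrite(f"pics/q_{n}.png",cv2.resize(f["img"][b:d,a:c],None,fx=2,fy=2,interpolation=cv2.INTER_CUBIC))
f=pickle.load(open("w1.pkl","rb"))
a=np.array([ray(f,p,.02)[:2] for p in [(195,82),(405,112),(371,297),(188,275)]]);print(a.mean(0),np.linalg.norm(np.roll(a,-1,0)-a,axis=1))
f=pickle.load(open("d3.pkl","rb"))
a=np.array([ray(f,p,.02)[:2] for p in [(121,43),(387,82),(349,312),(124,286)]]);print(a.mean(0),np.linalg.norm(np.roll(a,-1,0)-a,axis=1))
E
```

```text
[ 0.51061831 -0.33982338  0.1765127 ] [-1.34563619e-04  9.98986763e-01 -4.50044364e-02 -1.72327626e-04] 23.15 0.013241339657279794 [-0.25899902  0.08481009 -3.22257305]
[ 0.57160152 -0.02860232] [0.19661767 0.19715159 0.19822242 0.1976345 ]
[ 0.5714333  -0.02837193] [0.19530752 0.19642918 0.19811177 0.19733141]
```

View pics/n1.png

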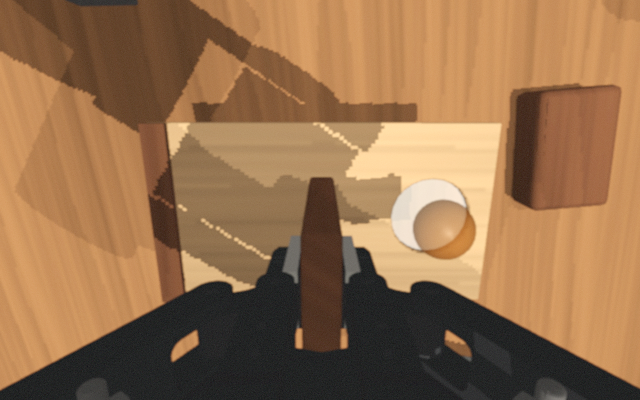

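Call:
carry_out(translation=[[-0.03,-0.25,0],[-0.05,-0.5,0],[-0.08,-0.75,0],[-0.1,-1,0],[-0.13,-1.25,0],[-0.16,-1.5,0],[-0.18,-1.75,0],[-0.21,-2,0]], turn=[[0,0,0],[0,0,0],[0,0,0],[0,0,0],[0,0,0],[0,0,0],[0,0,0],[0,0,0]])

```text
time_s: 23.95
ee_pos: [0.5093, -0.2478, 0.1769]
eef_rot: [-0.0, 0.999, -0.045, 0.0]
ft_force: [1.4, 0.6, -4.4]
gripper_width: 0.013
```

Call:
carry_out(translation=[[-0.21,-2,0],[-0.21,-2,0],[-0.21,-2,0],[-0.21,-2,0],[-0.21,-2,0],[-0.21,-2,0],[-0.21,-2,0],[-0.21,-2,0]], turn=[[0,0,0],[0,0,0],[0,0,0],[0,0,0],[0,0,0],[0,0,0],[0,0,0],[0,0,0]])

```text
time_s: 24.75
ee_pos: [0.5067, -0.0866, 0.1769]
eef_rot: [-0.0, 0.999, -0.045, 0.0]
ft_force: [-0.6, -0.9, -3.9]
gripper_width: 0.0133
```

Call:
carry_out(translation=[[-0.18,-1.75,0],[-0.16,-1.5,0],[-0.13,-1.25,0],[-0.1,-0.9,0],[-0.06,-0.6,0],[-0.04,-0.35,0],[-0.02,-0.15,0],[0,0,0]], turn=[[0,0,0],[0,0,0],[0,0,0],[0,0,0],[0,0,0],[0,0,0],[0,0,0],[0,0,0]])

```text
time_s: 25.55
ee_pos: [0.5061, -0.0233, 0.1768]
eef_rot: [0.0, 0.999, -0.045, 0.0]
ft_force: [-0.2, -0.4, -3.0]
gripper_width: 0.0132
```

Call:
carry_out(translation=[[0,0,0],[0,0,0],[0,0,0],[0,0,0],[0,0,0]], turn=[[0,0,0],[0,0,0],[0,0,0],[0,0,0],[0,0,0]])

```text
time_s: 26.05
ee_pos: [0.5061, -0.0232, 0.1768]
eef_rot: [0.0, 0.999, -0.045, -0.0]
ft_force: [-0.2, 0.2, -3.7]
gripper_width: 0.0129
```

```bash
python3 snap.py o1 wrist; python3 snap.py o2 scene;python3 snap.py o3 top 140 80 400 320
```

```text
[ 0.50609155 -0.02321954  0.17681656] [ 5.46967578e-06  9.98985245e-01 -4.50386355e-02  3.61076731e-05] 26.1 0.013016602288371308 [ 0.19425291  0.54176732 -2.66667401]
[ 0.506065   -0.02320107  0.17679173] [ 7.55908197e-06  9.98987240e-01 -4.49943896e-02 -4.39357890e-06] 26.15 0.013153989274006716 [ 2.01653706 -0.5313841  -3.39800012]
[ 0.50608534 -0.0231944   0.17681581] [ 4.05966617e-06  9.98986827e-01 -4.50035442e-02  2.95098552e-05] 26.2 0.012847745178619694 [ 3.62948546e-03 -4.77061957e-01 -3.84984435e+00]
scale 2.5
```

View pics/o1.png

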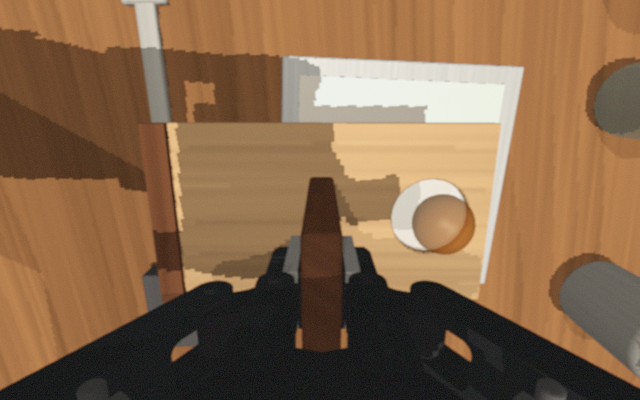

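View pics/o2.png

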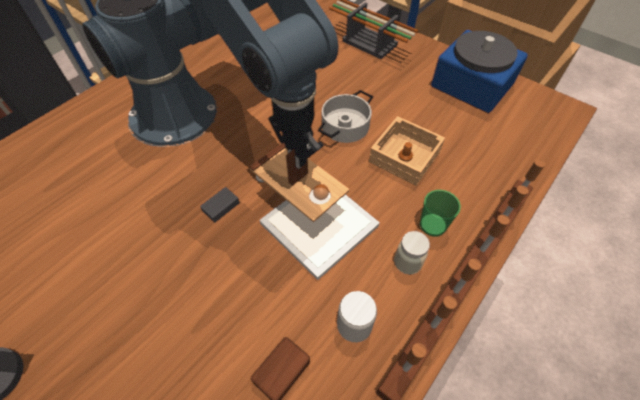

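View pics/o3.png

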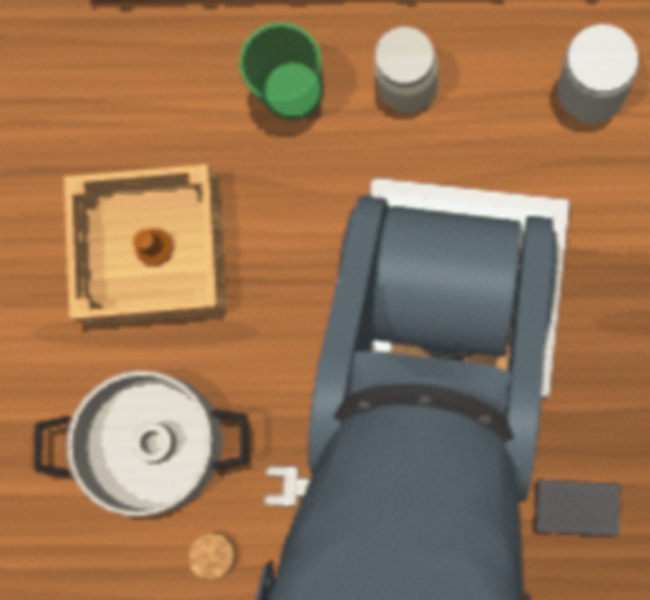

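Run:
```python
from h import *
f=pickle.load(open("o1.pkl","rb"));s=pickle.load(open("o2.pkl","rb"))
print(ray(f,(429,215.5),.124))
a=[ray(f,p,.124) for p in [(138,122.5),(502,122.5)]];print(a,np.linalg.norm(a[1]-a[0]))
print(ray(f,(522,67),.02), ray(f,(284,57),.02))
cv2.imwrite("pics/p.png",cv2.resize(s["img"][130:280,240:400],None,fx=4,fy=4,interpolation=cv2.INTER_CUBIC))
c,sn=np.cos(np.radians(-5.1)),np.sin(np.radians(-5.1))
Rz=np.array([[c,-sn,0],[sn,c,0],[0,0,1]]);o=np.array([.5061,-.0232,.1158])
for q in [(.1,.055,.008),(.1,-.055,.008),(-.1,.055,.008),(-.1,-.055,.008),(.065,0,.008)]:print(q,(proj(s,Rz@np.array(q)+o)-[240,130])*4)
```

```text
[ 0.57117639 -0.02782996  0.124     ]
[array([0.41070099, 0.04095204, 0.124     ]), array([0.61193281, 0.02305673, 0.124     ])] 0.20202595808322868
[0.67899364 0.05618403 0.02      ] [0.48610614 0.08097935 0.02      ]
(0.1, 0.055, 0.008) [434.99047526 232.67677299]
(0.1, -0.055, 0.008) [291.46217988 358.00890028]
(-0.1, 0.055, 0.008) [179.01264001  42.32274386]
(-0.1, -0.055, 0.008) [ 35.42638992 147.1479452 ]
(0.065, 0, 0.008) [316.87393366 255.96617875]
```

View pics/p.png

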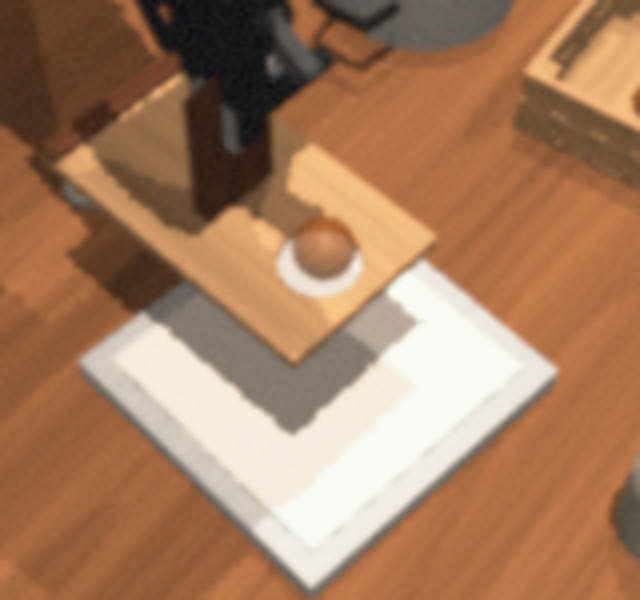

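```bash
python3 -c "
from cell import *
s=state();print(s['ee_pos'],abs(s['dq']).max());print(sign_off())"
```

```text
[ 0.50608534 -0.0231944   0.17681581] 0.0022266768026685062
the job is handed in; nothing more can be done
None
```

I did the whole job in the order asked and handed it in at about 26 s of the 72 s allowed.

- **Stopper:** I lowered it into the crate until I felt light contact (about 3 N), then released it. The last pictures show it standing upright near the middle of the crate.
- **Collar:** I set it down in the pan. Contact reached about 21 N on the wrist just before release, which is under the limits. It stands upright inside the pan.
- **Tray:** I gripped it at 80 N, lifted it slowly with no visible tilt, and carried it over the panel. The ball was in its pocket in every picture, but I took none between the lift and arriving over the panel.

Last checks before handing in:
- **Pocket position:** the wrist camera puts the pocket at about (0.571, −0.028), and the panel middle averages (0.571, −0.029). The separate panel estimates disagree by up to about 5 mm.
- **Pocket height:** about 10 cm above the panel. This comes from the tool height.
- **Level and still:** the tray looks level. Its corners in the scene picture match a level tray to within 1–3 pixels, with a small, mostly uniform shift down the image. That shift may be calibration, or the tray may sit 2–3 mm low. The arm was still.
- **Other objects:** I saw no bystander moved in the pictures. I did not measure their positions.

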